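# Refit a hob knob and hold the valve pressed

## Robot

A 6-joint arm with a two-finger parallel gripper is mounted at the origin on a cart in front of the work surface, level with it; the furniture and walls round the work are solid. World frame = base frame: x ahead of the robot, y to its left, z up, the work surface at z = 0. Lengths are in m, angles in degrees, forces in N, time in s.
With the tool pointing down it reaches from about 0.3 to 0.75 m from the base axis. Payload 8.5 kg.
Tool frame: the origin (TCP) lies at the very end of the fingers, on their centre line; the grasp point (between the pads) lies 19 mm behind it (env.hold_point_z is the distance from the TCP to the grasp point, in m); z points along the fingers, y is the line along which they close (so a half turn about z gives the same grasp; the last joint's range is limited). The gripper opens to 85 mm and grips with 20 to 120 N. Pads are 22 mm wide; open, the fingers measure 114 mm over their backs; the gripper's body (76 mm by 85 mm) begins 54 mm behind the grasp point. The pads swing forward as they close: fully open they stand 13 mm farther back than shut.
Start: joints at [52.466, 21.807, 74.336, -0, 83.858, -12.336], TCP at [0.234, 0.498, 0.231] pointing down, gripper open.
Joint ranges: [-178.18, 178.18], [-50.72, 133.34], [12.68, 142.11], [-81.47, 261.47], [9.98, 163.14], [-165.26, 165.26]. Speed limits (degrees/s): [136.94, 136.94, 180, 180, 180, 180].

## Interface

Orientations are given as a 3x3 rotation matrix whose columns are the frame's x, y, z axes.
In Python, from rig import env, optics gives the robot as it stands.
- The arm moves only by the shell command python3 -m jog 'ROWS' [OPENING] [FORCE]. ROWS is JSON, a list of rows, each an object with "linear": the shift along the tool's x, y, z in units of 40 mm (1.0 is 40 mm), a list of three; "roll": the turn about the tool's z in units of 5 degrees (1.0 is 5 degrees). A call has 1 to 12 rows; each row shifts and turns the commanded pose from where the row before left it, along the tool's axes as they then stand; what a row does not reach is not made up. A row lasts 1/12 s, in which the tool goes at most 41.7 mm and 7.16 degrees, less where a joint would pass 70% of its speed; a pose out of reach is approached as far as the arm can. A call is refused whole if a number of a shift passes 1 or a number of a turn 1, either way. A call with a gripper value outside its range is refused whole. OPENING is the opening, from -1 (shut) to 1 (fully open), set as the call begins (- or left out, the last holds). The fingers move at their own pace and stop on an object; FORCE is the grip in N (left out, the last holds). Time passes only in rows, so rows that do not move let the fingers close. It gives the time, the measured TCP pose, the force, the opening and the grip force at its end, in the units of the state.
- env.observe(): the state, without advancing time (a new reading comes with each control period).
- optics.get_image(name): name is "scene" or "top" or "wrist"; returns the picture (400x640x3 uint8, red, green, blue); there is no depth.
- optics.calibration(name): a dict with "fov_y" (degrees; the focal length in pixels is half the picture's height over the tangent of half this angle, whatever the lens; pixels are square), "cx", "cy" (the principal point, pixels), "D" ([k1, k2, p1, p2, k3] as OpenCV has them; the pictures are not rectified), "T" (4x4, takes a point from camera to world coordinates). Camera axes: x right, y down, z forward; pixel columns grow to the right and rows downward; lengths in m; the calibration is good to about 2 mm. A picture is of the moment at which its call begins: read the wrist's pose just before it. calibration takes no time and is no camera call; for the wrist camera it gives the pose at the moment of the call.
- env.close_job(): hands the job in; it is judged then, once.
The state is a dict: "time_s": time; "q": joint angles; "qvel": joint speeds; "joint_efforts": joint torques, N m; "position": TCP position; "tool_rot": TCP orientation; "ft_force": force on the tool from outside, world axes, zero at the start; "wrist_torque": the same for the moment, N m; "grip_width": finger opening in m; "gripper_force": force on a finger pad.
Only numpy, scipy, OpenCV 4.12 (cv2) and the standard library are available. Lean on these libraries where they do the work, as an engineer would, in place of code of your own. Each camera call takes 0.05 s, during which the arm holds its last target. There are 200 camera calls.

## Task

One control knob of the small two-burner gas hob was pulled off for cleaning and stands on the counter beside the hob. Pick it up, turn it so that its white pointer line matches the white mark beside the bare D-shaped shaft, push it fully home on that shaft, and press shaft and knob down into the hob against the valve spring, as one does to light it. Finish while still gripping the knob and holding it pressed well in; leave the other things on the counter where they stand.

Things in the scene. Friction and masses are not known exactly. Their poses are not given: they have to be found in the camera images.
- knob: Loose black knob standing upright on the counter left or right of the hob, 40 mm high, 45 g. Origin: centre of its underside, z up. Round below (44 mm across); a grip bar along x, 36 mm long, 12 mm thick (y), stands 20 to 40 mm up, white pointer line on its +x half. Underside: D socket 16 mm deep, bore 16.2 mm, its flat 4.1 mm from the axis on the +x side.
- shaft_tip (a point): Centre of the bare brass shaft's top, 24 mm above the hob's deck; moves with the shaft. Upright, 14 mm thick, top edge chamfered 1.5 mm, cannot turn. x points to its flat, 3 mm off the axis; z up. The knob goes on with its x along this x (within 8 degrees) and is home with its underside 16 mm below this point; misturned it only rests on top.
- bare_valve: Flat dark grey dial ring round the bare shaft, 68 mm across, 1.5 mm thick, on the hob's deck; fixed. Origin: its centre on the deck, x to its single white mark, which lies on the side of the shaft's flat (same direction as the shaft's x). It may be the left or the right of the two valves; the other still wears an identical knob.
- shaft (a joint): How far the bare shaft is pressed down into the hob, in m: 0 as found, 0.006 at its end stop. A spring resists with 4 N at the start and 10 N at the end stop, and lifts it again when let go.
- hob: White two-burner gas hob with black deck, fixed, 250 mm deep (x), 360 mm wide (y), deck 55 mm above the counter. Origin: centre of its underside; x to its back. The valves are 85 mm in front of the centre, 70 mm to left and right. Burners 40 mm behind the centre, 90 mm to either side; pan supports reach 86 mm up. A wall cabinet hangs over x > 0.62 m, z > 0.48 m.
- salt_shaker: Clear salt shaker with a white top, 44 mm across, 90 mm high, on the other side of the hob than the loose knob; origin centre of its underside. Leave it.
- tea_tin: Purple tin with a wooden lid, 58x58x75 mm, right of the hob at the back; origin centre of its underside. Leave it.
- brew_pod: White brew pod, 51 mm across, 43 mm high, near the left front corner of the counter; origin centre of its underside. Leave it.
- creamer: Small creamer tub with a foil lid, 41 mm across, 27 mm high, near the right front corner of the counter; origin centre of its underside. Leave it.
Mind the look-alikes: they are no part of the job. What is shaped like the knob but pink or red is not meant.

How it is judged (in metres and radians):
On the way:
1. the knob is lifted off the counter in the fingers (height (world z) of knob above 0.03 m and contact force between the fingers and knob above 1 N), for 0.2 s.
At the end, for the whole second after the job is handed in: The knob is fully on the bare shaft (underside at least 13.5 mm below the shaft's end, axes within 3 mm, pointer within 0.3 rad of the shaft's flat, upright within 0.12 rad), the shaft is pressed in by more than 3 mm, and the fingers still hold the knob (more than 2 N), all through the last second (z of knob in the frame of shaft_tip below -0.0135 m and horizontal distance between knob and shaft_tip below 0.003 m and angle between the x axis of knob and the x axis of shaft_tip, either way round below 0.3 rad and angle between knob's own z axis and vertical below 0.12 rad and value of joint shaft above 0.003 m and contact force between the fingers and knob above 2 N); the arm keeps its last pose, push and grip.
It fails at once if a bystander is shifted by more than 30 mm or knocked over (distance of any of salt_shaker, tea_tin, brew_pod, creamer from where it was at the start of the episode above 0.03 m or angle between any of salt_shaker, tea_tin, brew_pod, creamer's own z axis and vertical above 0.5 rad).
It also fails if it takes over 40 s, if anything falls off the work surface, if the arm or the gripper's body presses on something with over 40 N, if the wrist force passes 120 N, or if a joint passes its speed limit or range.

## Working session

There is one attempt and no reset: what is moved stays moved. The work goes in short steps, Python scripts to look and compute and a shell command to move; the robot and the scene stay as the last step left them, time stands still between calls to the robot, and variables do not carry over. Pictures are saved under pics/ and viewed, at most 10 in all, crops included, and the job is handed in when it is done.

```bash
mkdir -p pics; ls; python3 - <<'E'
from rig import env, optics
import cv2,numpy as np
for n in ("scene","top"):
    im=optics.get_image(n); cv2.imwrite(f"pics/{n}0.png",im[:,:,::-1]); c=optics.calibration(n); print(n,c["fov_y"],c["cx"],c["cy"],c["D"],np.round(c["T"],4).tolist())
s=env.observe(); print({k:np.round(v,3).tolist() for k,v in s.items()}, env.hold_point_z)
E
```

```text
pics
scene 48.49005214250504 318.04911337826604 198.90487031422086 [-0.00188795  0.          0.          0.          0.        ] [[0.7515, -0.3716, 0.5452, -0.3738], [-0.6596, -0.4433, 0.607, -0.9864], [0.0161, -0.8158, -0.5782, 1.0369], [0.0, 0.0, 0.0, 1.0]]
top 57.383396754081204 318.582998333644 200.00692653154042 [-0.06617994  0.          0.          0.          0.        ] [[0.1952, -0.9184, 0.3441, 0.1018], [-0.9807, -0.1797, 0.0769, -0.0722], [-0.0087, -0.3525, -0.9358, 1.2615], [0.0, 0.0, 0.0, 1.0]]
{'time_s': 0.1, 'q': [52.465, 21.838, 74.378, -0.001, 83.858, -12.336], 'qvel': [-0.052, -0.125, -0.122, -0.04, -0.072, 0.117], 'joint_efforts': [0.005, -44.922, -23.166, -0.0, 0.004, 0.0], 'position': [0.234, 0.497, 0.231], 'tool_rot': [[-0.905, 0.426, -0.001], [0.426, 0.905, -0.001], [0.0, -0.001, -1.0]], 'ft_force': [-0.68, -0.191, -0.241], 'wrist_torque': [0.057, 0.067, 0.005], 'gripper_force': 0.0, 'grip_width': 0.085} 0.0187
```

View pics/top0.png

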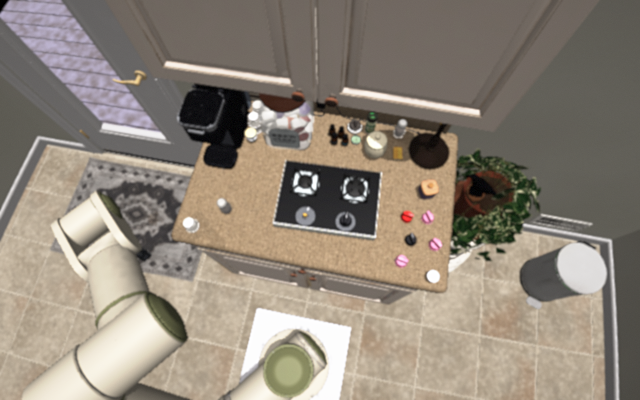

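View pics/scene0.png

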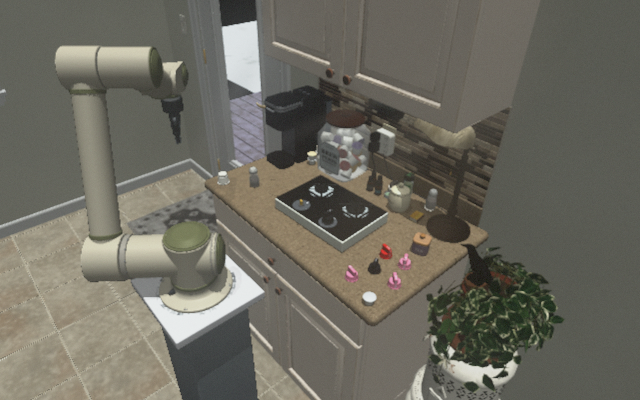

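Top view: the candidates are a black knob at (410,240), a red one at (407,216), and pink ones at (428,217), (436,244) and (401,260). A knob is also mounted on the right valve at (346,221). I choose the black one at (410,240). The bare valve is the left one, at (305,215). I'll check both in a close crop.

```bash
cat > h.py <<'E'
import cv2,numpy as np
from rig import env,optics
def K(c):
    f=200/np.tan(np.radians(c["fov_y"]/2)); return np.array([[f,0,c["cx"]],[0,f,c["cy"]],[0,0,1]])
def px2w(c,uv,z):
    uv=np.array(uv,float).reshape(-1,1,2)
    p=cv2.undistortPoints(uv,K(c),np.array(c["D"])).reshape(-1,2)
    T=np.array(c["T"]); d=np.c_[p,np.ones(len(p))]@T[:3,:3].T
    return T[:3,3]+d*((z-T[2,3])/d[:,2])[:,None]
def w2px(c,P):
    Ti=np.linalg.inv(np.array(c["T"])); 
    return cv2.projectPoints(np.array(P,float).reshape(-1,3),cv2.Rodrigues(Ti[:3,:3])[0],Ti[:3,3],K(c),np.array(c["D"]))[0].reshape(-1,2)
E
python3 - <<'E'
from h import *
im=cv2.imread("pics/top0.png"); s=cv2.imread("pics/scene0.png")
z=lambda i,x,y,w,h,k:cv2.resize(i[y:y+h,x:x+w],None,fx=k,fy=k,interpolation=cv2.INTER_CUBIC)
a=z(im,380,200,66,50,6);b=z(im,275,195,66,50,6);a2=z(s,335,235,66,50,6);b2=z(s,280,180,66,50,6)
cv2.imwrite("pics/crop0.png",np.vstack([np.hstack([a,b]),np.hstack([a2,b2])]))
c=optics.calibration("top");print(px2w(c,[[410,240]],.03),px2w(c,[[305,215]],.057),px2w(c,[[346,221]],.08))
E
```

```text
[[ 0.47023571 -0.31110396  0.03      ]] [[0.48119197 0.06213763 0.057     ]] [[ 0.4797233  -0.08096679  0.08      ]]
```

View pics/crop0.png

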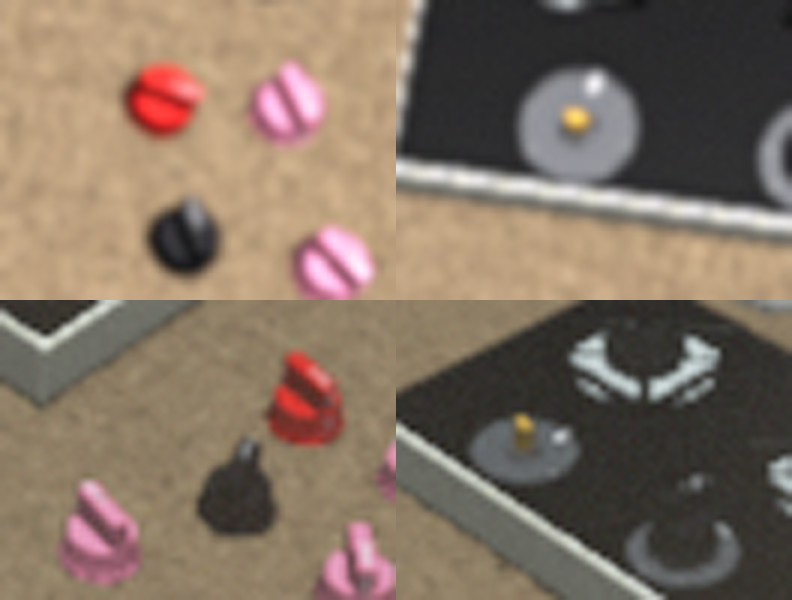

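The crop confirms it: the black knob has a white pointer at its upper (far) end, crop (195,208). The left valve shows the brass shaft at (577,120) and its white mark at (596,82). Next I work out the way to a wrist-camera look.

```bash
python3 - <<'E'
from h import *
c=optics.calibration("top")
v=px2w(c,[[275+(578-396)/6,195+125/6],[275+(597-396)/6,195+82/6]],.0565);print(v,np.degrees(np.arctan2(*(v[1]-v[0])[[1,0]])))
k=px2w(c,[[380+184/6,200+238/6],[380+194/6,200+208/6]],.04);print(k,np.degrees(np.arctan2(*(k[1]-k[0])[[1,0]])))
s=env.observe();R=np.array(s["tool_rot"]);p=np.array(s["position"])
w=optics.calibration("wrist");T=np.array(w["T"]);print(w["fov_y"],w["D"],(R.T@T[:3,:3]).round(3),(R.T@(T[:3,3]-p)).round(4))
for t in ([.43,.06,.25],[.43,-.31,.25]): print((R.T@(np.array(t)-p)/.04).round(2))
E
```

```text
[[0.47859542 0.06042533 0.0565    ]
 [0.50648981 0.05503042 0.0565    ]] -10.946133682259042
[[ 0.46885623 -0.31129788  0.04      ]
 [ 0.4876772  -0.31501581  0.04      ]] -11.174431473383983
60.35115838590691 [-0.00127006  0.          0.          0.          0.        ] [[-0.001 -0.953 -0.301]
 [ 1.    -0.001 -0.   ]
 [-0.    -0.301  0.953]] [ 0.0763 -0.0009 -0.1427]
[-9.09 -7.81 -0.47]
[-13.03 -16.18  -0.46]
```

```bash
python3 -m jog '[{"linear":[-0.74,-0.64,-0.04],"roll":0},{"linear":[-0.74,-0.64,-0.04],"roll":0},{"linear":[-0.74,-0.64,-0.04],"roll":0},{"linear":[-0.74,-0.64,-0.04],"roll":0},{"linear":[-0.74,-0.64,-0.04],"roll":0},{"linear":[-0.74,-0.64,-0.04],"roll":0},{"linear":[-0.74,-0.64,-0.04],"roll":0},{"linear":[-0.74,-0.64,-0.04],"roll":0},{"linear":[-0.74,-0.64,-0.04],"roll":0},{"linear":[-0.74,-0.64,-0.04],"roll":0},{"linear":[-0.74,-0.64,-0.04],"roll":0},{"linear":[-0.74,-0.64,-0.04],"roll":0}]' 
python3 -m jog '[{"linear":[0,0,0],"roll":-1},{"linear":[0,0,0],"roll":-1},{"linear":[0,0,0],"roll":-0.8},{"linear":[0,0,0],"roll":0},{"linear":[0,0,0],"roll":0},{"linear":[0,0,0],"roll":0}]'
python3 - <<'E'
from h import *
c=optics.calibration("wrist");im=optics.get_image("wrist");cv2.imwrite("pics/w1.png",im[:,:,::-1]);np.save("w1.npy",c["T"])
np.savez("w1.npz",T=c["T"])
E
```

```text
time_s: 1.1
position: [0.4249, 0.0665, 0.2505]
tool_rot: [[-0.905, 0.426, -0.0], [0.426, 0.905, 0.0], [0.0, -0.0, -1.0]]
ft_force: [1.0, 1.5, 0.1]
grip_width: 0.0852
gripper_force: 0.0
time_s: 1.6
position: [0.4246, 0.0686, 0.2504]
tool_rot: [[-0.981, 0.196, -0.0], [0.196, 0.981, 0.0], [0.0, -0.0, -1.0]]
ft_force: [-0.1, 0.5, -0.0]
grip_width: 0.0855
gripper_force: 0.0
```

View pics/w1.png

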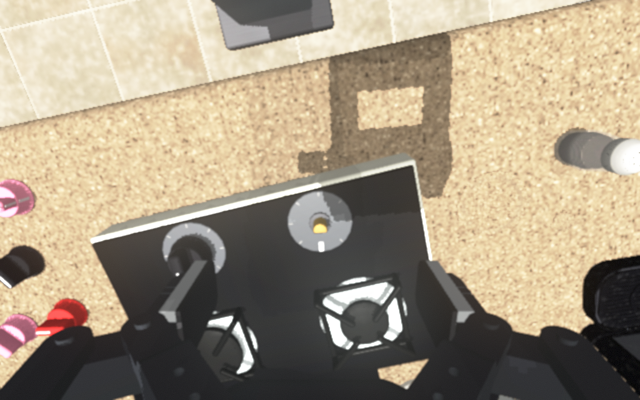

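Wrist view: the ring is centred near (320,221), its white mark is at (321,246), and the brass tip is at (320,228). Now I fit it numerically.

```bash
python3 - <<'E'
from h import *
c=optics.calibration("wrist");c["T"]=np.load("w1.npz")["T"]
im=cv2.imread("pics/w1.png");g=im.max(2).astype(float);x0,y0=280,182
sub=im[y0:258,x0:360];hsv=cv2.cvtColor(sub,cv2.COLOR_BGR2HSV)
ring=((sub.max(2)>75)).astype(np.uint8)
n,l,st,ce=cv2.connectedComponentsWithStats(ring);i=l[221-y0,303-x0];print(st[i],i)
m=(l==i).astype(np.uint8);ct=max(cv2.findContours(m,0,1)[0],key=cv2.contourArea)
h=cv2.convexHull(ct).reshape(-1,2)+[x0,y0]
P=px2w(c,h,.0565)[:,:2];(cx,cy),r=cv2.minEnclosingCircle(P.astype(np.float32))
A=np.c_[2*P,np.ones(len(P))];s=np.linalg.lstsq(A,(P**2).sum(1),rcond=None)[0];print("ring",s[:2],np.sqrt(s[2]+s[:2]@s[:2]),(cx,cy),r)
cc=w2px(c,[[s[0],s[1],.0565]]);print(cc)
mk=(sub.min(2)>200);yy,xx=np.nonzero(mk);print("mark px",len(xx),xx.mean()+x0,yy.mean()+y0,xx.min()+x0,xx.max()+x0,yy.min()+y0,yy.max()+y0)
w=px2w(c,[[xx.mean()+x0,yy.mean()+y0]],.0565)[0,:2];print(w,np.degrees(np.arctan2(w[1]-s[1],w[0]-s[0])))
gd=(hsv[...,1]>110)&(hsv[...,2]>150);yy,xx=np.nonzero(gd);print("gold",len(xx),xx.mean()+x0,yy.mean()+y0,px2w(c,[[xx.mean()+x0,yy.mean()+y0]],.079))
hh=w2px(c,[[s[0],s[1],.079]]);print(hh)
cv2.imwrite("pics/w1c.png",np.hstack([cv2.resize(sub,None,fx=5,fy=5,interpolation=cv2.INTER_CUBIC),cv2.resize(np.dstack([m*255]*3),None,fx=5,fy=5)]))
sx=env.observe();R=np.array(sx["tool_rot"]);p=np.array(sx["position"])
print((R.T@(np.array([.425,-.31,.20])-p)/.04).round(2))
E
```

```text
[   0    0   73   71 3930] 1
ring [0.47017856 0.05916449] 0.04129698427782525 (0.4699766933917999, 0.053075533360242844) 0.04694725573062897
[[316.91533646 213.42704559]]
mark px 335 305.99402985074624 202.94626865671643 280 341 182 251
[0.45669072 0.0503836 ] -146.9349525810802
gold 41 319.9756097560976 226.6341463414634 [[0.47624915 0.06096299 0.079     ]]
[[316.97053234 221.32310056]]
[-1.86 -9.28  1.26]
```

View pics/w1c.png

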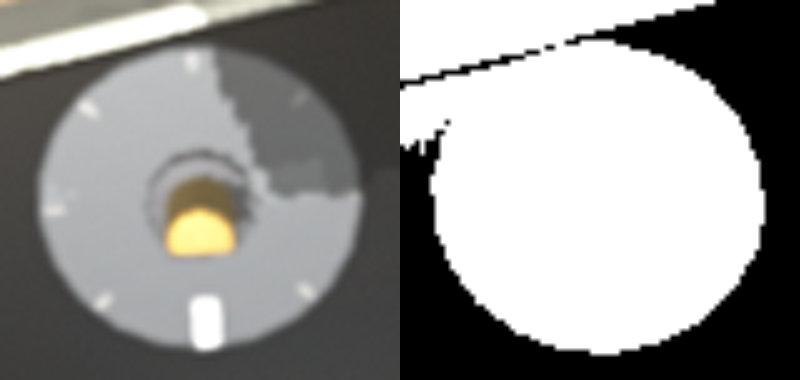

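```bash
python3 - <<'E'
from h import *
c=optics.calibration("wrist");c["T"]=np.load("w1.npz")["T"]
im=cv2.imread("pics/w1.png");x0,y0=280,182
m=(im.max(2)>75).astype(np.uint8);m[:187]=0
ct=np.vstack([k.reshape(-1,2) for k in cv2.findContours(m,0,1)[0]])
d=np.hypot(*(ct-[320,220]).T);ct=ct[(d>24)&(d<36)&((ct[:,1]>207)|(ct[:,0]>322))&(ct[:,1]>193)]
P=px2w(c,ct,.0565)[:,:2]
for _ in range(3):
    s=np.linalg.lstsq(np.c_[2*P,np.ones(len(P))],(P**2).sum(1),rcond=None)[0];r=np.sqrt(s[2]+s[:2]@s[:2])
    e=abs(np.hypot(*(P-s[:2]).T)-r);P=P[e<.0015]
print(len(P),s[:2],r)
w=px2w(c,[[320.8,246.2]],.0565)[0,:2];print(w,np.degrees(np.arctan2(w[1]-s[1],w[0]-s[0])))
print(w2px(c,[[s[0],s[1],.079]]))
E
python3 -m jog '[{"linear":[-0.17,-0.85,0.11],"roll":0},{"linear":[-0.17,-0.85,0.11],"roll":0},{"linear":[-0.17,-0.85,0.11],"roll":0},{"linear":[-0.17,-0.85,0.11],"roll":0},{"linear":[-0.17,-0.85,0.11],"roll":0},{"linear":[-0.17,-0.85,0.11],"roll":0},{"linear":[-0.17,-0.85,0.11],"roll":0},{"linear":[-0.17,-0.85,0.11],"roll":0},{"linear":[-0.17,-0.85,0.11],"roll":0},{"linear":[-0.17,-0.85,0.11],"roll":0},{"linear":[-0.17,-0.85,0.11],"roll":0},{"linear":[0,0,0],"roll":0}]' 0
python3 -m jog '[{"linear":[0,0,0],"roll":0},{"linear":[0,0,0],"roll":0},{"linear":[0,0,0],"roll":0}]'
python3 - <<'E'
from h import *
c=optics.calibration("wrist");im=optics.get_image("wrist");cv2.imwrite("pics/w2.png",im[:,:,::-1]);np.savez("w2.npz",T=c["T"])
E
```

```text
135 [0.48012639 0.05961992] 0.03420878214752903
[0.50770103 0.05590227] -7.678387542752172
[[319.40193499 230.45931593]]
time_s: 2.65
position: [0.4251, -0.3179, 0.2007]
tool_rot: [[-0.98, 0.199, -0.001], [0.199, 0.98, -0.001], [0.001, -0.001, -1.0]]
ft_force: [-0.3, 0.1, -0.3]
grip_width: 0.0429
gripper_force: 0.0
time_s: 2.9
position: [0.4257, -0.3119, 0.2024]
tool_rot: [[-0.981, 0.193, 0.0], [0.193, 0.981, 0.0], [-0.0, 0.0, -1.0]]
ft_force: [-0.4, -0.4, 0.1]
grip_width: 0.0428
gripper_force: 0.0
```

View pics/w2.png

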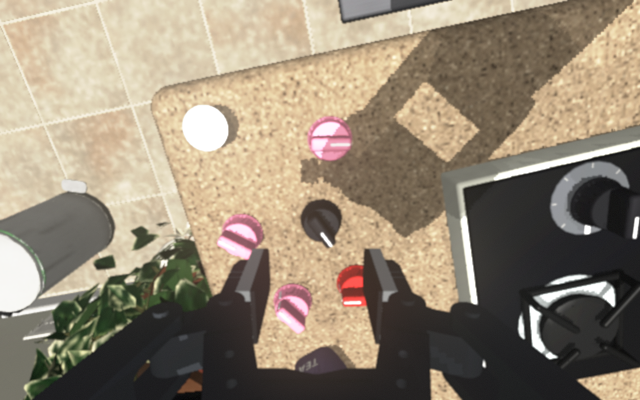

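The black knob is at (321,220), with its pointer running from (322,233) to (331,246). The red and pink ones stay clear of the half-open fingers. I zoom in to measure.

```bash
python3 - <<'E'
from h import *
c=optics.calibration("wrist");c["T"]=np.load("w2.npz")["T"]
im=cv2.imread("pics/w2.png");x0,y0=290,190;sub=im[y0:y0+65,x0:x0+65]
cv2.imwrite("pics/w2c.png",cv2.resize(sub,None,fx=9,fy=9,interpolation=cv2.INTER_CUBIC))
mk=(sub.min(2)>150);n,l,st,ce=cv2.connectedComponentsWithStats(mk.astype(np.uint8))
for i in range(1,n):
  if st[i][4]>8:
    yy,xx=np.nonzero(l==i);Q=np.c_[xx+x0,yy+y0].astype(float);W=px2w(c,Q,.04)[:,:2];m=W.mean(0);u=np.linalg.svd(W-m)[2][0];t=(W-m)@u
    print(len(xx),Q.mean(0),m,np.degrees(np.arctan2(u[1],u[0])),t.min(),t.max())
E
```

```text
209 [297.64114833 196.05263158] [ 0.4396666  -0.33326978] 108.8258504030365 -0.010176979240109746 0.012901392244614623
26 [314.92307692 193.92307692] [ 0.44075322 -0.31711732] -124.4743145484321 -0.004268625828256101 0.003972183172414676
18 [335.88888889 193.61111111] [ 0.44423772 -0.29800881] -118.96885507272663 -0.0037481450002582162 0.0030464780724357055
9 [327.11111111 196.11111111] [ 0.44503701 -0.30643476] -28.208407753577447 -0.0019240323152065108 0.0020541506587344236
14 [332.64285714 197.78571429] [ 0.44764066 -0.30169066] 10.977159960108281 -0.0018454755272052556 0.0021392627178577774
30 [349.26666667 203.36666667] [ 0.45604736 -0.28743589] 46.30647586534437 -0.003878412140108897 0.003294445354658485
13 [298.84615385 210.15384615] [ 0.4534484  -0.33507199] -34.29660499625243 -0.0024110090099076294 0.0020191864855576215
10 [344.  209.2] [ 0.4607815  -0.29325109] -8.06706707874817 -0.0012460012364540946 0.001794109511593076
16 [350.875 211.125] [ 0.46393552 -0.28723017] -1.6072555513304767 -0.002239604848256921 0.0028727632251299316
20 [293.55 213.35] [ 0.45560299 -0.34064179
[... 1004 characters left out ...]
209786
12 [305.83333333 239.08333333] [ 0.48376328 -0.33465975] -89.433686807695 -0.002068910965692896 0.0019419787297658931
35 [313.17142857 243.51428571] [ 0.48974203 -0.32862614] 54.0867635735334 -0.003899105348630317 0.004028171107448822
40 [302.475 245.925] [ 0.49023256 -0.33934096] -105.28407590433717 -0.004597965126246429 0.00530996745840447
70 [348.18571429 249.32857143] [ 0.5024917  -0.29632364] -118.0841757384858 -0.0070505470893554335 0.00902718197689828
24 [292.875 250.5  ] [ 0.49320461 -0.34955582] -104.95544410970116 -0.003124196323243612 0.0027812291695118144
44 [321.93181818 251.77272727] [ 0.50008165 -0.32196148] -110.58023108942895 -0.006086225003976915 0.006039210972474637
```

View pics/w2c.png

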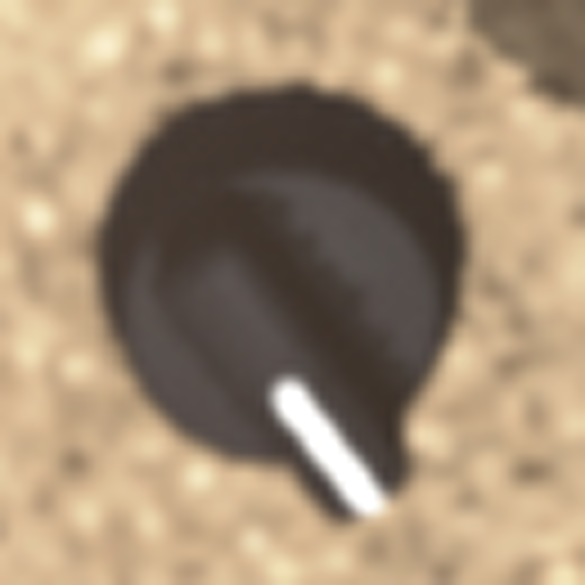

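```bash
python3 - <<'E'
from h import *
from scipy.optimize import least_squares
c=optics.calibration("wrist");c["T"]=np.load("w2.npz")["T"]
im=cv2.imread("pics/w2.png").max(2)
m=(im<115).astype(np.uint8);m=cv2.morphologyEx(m,cv2.MORPH_OPEN,np.ones((3,3),np.uint8));n,l,st,ce=cv2.connectedComponentsWithStats(m);b=(l==l[215,312]).astype(np.uint8);print(st[l[215,312]])
ct=max(cv2.findContours(b,0,1)[0],key=cv2.contourArea).reshape(-1,2)
ct=ct[ct[:,1]<216]
W=px2w(c,ct,0.0)[:,:2]
f=lambda s,R=.022:np.hypot(*(W-s[:2]).T)-R
r=least_squares(lambda s:f(s),[.48,-.319],loss="soft_l1",f_scale=.001);print("base",r.x,np.abs(r.fun).mean())
# silhouette hull of two circles
a=np.linspace(0,2*np.pi,72);
def sil(s):
    P=np.vstack([np.c_[s[0]+.022*np.cos(a),s[1]+.022*np.sin(a),0*a+z] for z in (0,.02)]);h=cv2.convexHull(w2px(c,P).astype(np.float32))
    return np.array([cv2.pointPolygonTest(h,(float(x),float(y)),True) for x,y in ct2])
ct2=max(cv2.findContours(b,0,1)[0],key=cv2.contourArea).reshape(-1,2);ct2=ct2[(ct2[:,1]<236)&(ct2[:,0]<345)]
r=least_squares(sil,r.x,loss="soft_l1",diff_step=1e-3);print("sil",r.x,np.abs(r.fun).mean())
ck=r.x
s=env.observe();R=np.array(s["tool_rot"]);p=np.array(s["position"]);q=np.array(s["q"]);print(q.round(1))
print("yaw toolx",np.degrees(np.arctan2(R[1,0],R[0,0])))
for z in (.1,.024):
  t=np.r_[ck,z];th=np.radians(180+24.2);X=np.array([np.cos(th),np.sin(th),0]);Rn=np.c_[X,np.cross([0,0,-1],X),[0,0,-1]]
  print((R.T@(t-p)/.04).round(3),(Rn.T@(t-p)/.04).round(3))
E
```

```text
[ 301  200   41   44 1294]
base [ 0.4817857  -0.31888687] 0.00029675179741192733
sil [ 0.48106716 -0.31883903] 2.8978534451009543
[ -49.1   20.9   80.8    0.    78.3 -128. ]
yaw toolx 168.86307954517662
[-1.39   0.096  2.563] [-1.19  -0.726  2.563]
[-1.39   0.097  4.463] [-1.19  -0.726  4.463]
```

Knob: (0.481, -0.319), pointer yaw 24.2°. Valve: (0.480, 0.060), yaw -7.7°. I now move above the knob and turn.

```bash
python3 -m jog '[{"linear":[-0.35,0.024,0.6],"roll":0},{"linear":[-0.35,0.024,0.6],"roll":0},{"linear":[-0.35,0.024,0.6],"roll":0},{"linear":[-0.34,0.024,0.6],"roll":0},{"linear":[0,0,0],"roll":-1},{"linear":[0,0,0],"roll":-1},{"linear":[0,0,0],"roll":-1},{"linear":[0,0,0],"roll":-1},{"linear":[0,0,0],"roll":-1},{"linear":[0,0,0],"roll":-1},{"linear":[0,0,0],"roll":-1},{"linear":[0,0,0],"roll":-0.06}]'
python3 -m jog '[{"linear":[0,0,0],"roll":0},{"linear":[0,0,0],"roll":0},{"linear":[0,0,0],"roll":0}]'
python3 - <<'E'
from h import *
s=env.observe();R=np.array(s["tool_rot"]);p=np.array(s["position"]);print(np.degrees(np.arctan2(R[1,0],R[0,0])),p,R.T@(np.array([.481,-.319,.024])-p)/.04,s["q"].round(1))
im=optics.get_image("wrist");cv2.imwrite("pics/w3.png",im[:,:,::-1])
E
```

```text
time_s: 3.95
position: [0.4811, -0.3191, 0.1066]
tool_rot: [[-0.911, -0.412, 0.0], [-0.412, 0.911, -0.0], [-0.0, -0.0, -1.0]]
ft_force: [0.2, 0.2, -0.5]
grip_width: 0.0428
gripper_force: 0.0
time_s: 4.2
position: [0.4809, -0.3197, 0.1063]
tool_rot: [[-0.913, -0.407, 0.0], [-0.407, 0.913, -0.0], [-0.0, -0.0, -1.0]]
ft_force: [-0.7, 0.6, -0.3]
grip_width: 0.0425
gripper_force: 0.0
-155.97626963164268 [ 0.48089853 -0.31971122  0.10626216] [-0.00943489  0.01551421  2.05655228] [ -45.4   31.2   80.6    0.    68.2 -159.4]
```

View pics/w3.png

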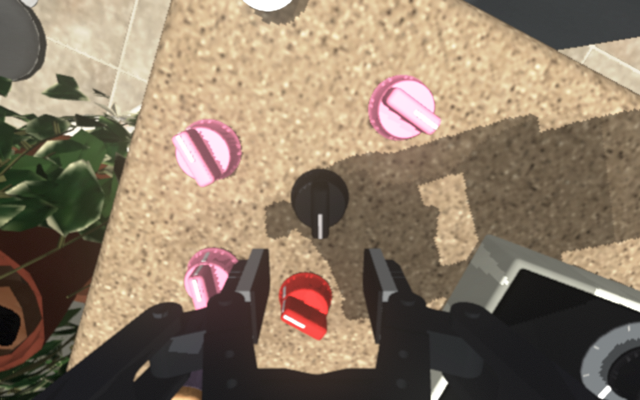

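The knob is aligned: its pointer is vertical in the image from (320,215) to (321,237), between the pads, and the neighbours are clear. I descend and grip.

```bash
python3 -m jog '[{"linear":[-0.01,0.015,0.6],"roll":0},{"linear":[0,0,0.6],"roll":0},{"linear":[0,0,0.5],"roll":0},{"linear":[0,0,0.35],"roll":0},{"linear":[0,0,0],"roll":0},{"linear":[0,0,0],"roll":0}]'
python3 -m jog '[{"linear":[0,0,0],"roll":0},{"linear":[0,0,0],"roll":0},{"linear":[0,0,0],"roll":0},{"linear":[0,0,0],"roll":0},{"linear":[0,0,0],"roll":0},{"linear":[0,0,0],"roll":0},{"linear":[0,0,0],"roll":0}]' -1 60
```

```text
time_s: 4.75
position: [0.4809, -0.3192, 0.024]
tool_rot: [[-0.913, -0.408, -0.001], [-0.408, 0.913, 0.001], [0.0, 0.001, -1.0]]
ft_force: [0.6, 0.1, 0.6]
grip_width: 0.0429
gripper_force: 0.0
time_s: 5.33
position: [0.4814, -0.3198, 0.0254]
tool_rot: [[-0.913, -0.408, 0.002], [-0.408, 0.913, -0.002], [-0.001, -0.002, -1.0]]
ft_force: [-0.8, 0.7, 6.4]
grip_width: 0.0104
gripper_force: 61.0
```

```bash
python3 -m jog '[{"linear":[0,0,-0.4],"roll":0},{"linear":[0,0,-0.8],"roll":0},{"linear":[0,0,-0.9],"roll":0},{"linear":[0,0,-0.9],"roll":0},{"linear":[0,0,0],"roll":0.9},{"linear":[0,0,0],"roll":0.9},{"linear":[0,0,0],"roll":0.9},{"linear":[0,0,0],"roll":0.9},{"linear":[0,0,0],"roll":0.9},{"linear":[0,0,0],"roll":0.9},{"linear":[0,0,0],"roll":0.9},{"linear":[0,0,0],"roll":0}]'
python3 - <<'E'
from h import *
s=env.observe();R=np.array(s["tool_rot"]);p=np.array(s["position"]);print(np.degrees(np.arctan2(R[1,0],R[0,0])),p,R.T@(np.array([.480,.060,.14])-p)/.04,s["gripper_force"])
E
```

```text
time_s: 6.33
position: [0.4809, -0.3192, 0.1444]
tool_rot: [[-0.991, 0.132, 0.0], [0.132, 0.991, -0.0], [-0.0, -0.0, -1.0]]
ft_force: [-0.2, -0.1, -0.3]
grip_width: 0.0101
gripper_force: 60.1
172.4409911357321 [ 0.48085233 -0.31919659  0.14441142] [1.26820299 9.39474874 0.1084412 ] 60.06901502609253
```

```bash
python3 -m jog '[{"linear":[0.06,0.4,0],"roll":0},{"linear":[0.12,0.9,0],"roll":0},{"linear":[0.12,0.9,0],"roll":0},{"linear":[0.12,0.9,0],"roll":0},{"linear":[0.12,0.9,0],"roll":0},{"linear":[0.12,0.9,0],"roll":0},{"linear":[0.12,0.9,0],"roll":0},{"linear":[0.12,0.9,0],"roll":0},{"linear":[0.12,0.9,0],"roll":0},{"linear":[0.12,0.9,0],"roll":0},{"linear":[0.12,0.7,0],"roll":0},{"linear":[0.1,0.19,0],"roll":0}]'
python3 -m jog '[{"linear":[0,0,0],"roll":0},{"linear":[0,0,0],"roll":0},{"linear":[0,0,0],"roll":0}]'
python3 - <<'E'
from h import *
s=env.observe();R=np.array(s["tool_rot"]);p=np.array(s["position"]);print(np.degrees(np.arctan2(R[1,0],R[0,0])),p,R.T@(np.array([.4801,.0596,.109])-p)/.04)
c=optics.calibration("wrist");im=optics.get_image("wrist")[:,:,::-1].copy();np.savez("w4.npz",T=c["T"],p=p,R=R);cv2.imwrite("pics/w4.png",im)
a=w2px(c,[[.4801,.0596,.0565],[.4801,.0596,.079],[.4801+.034*.991,.0596-.034*.133,.0565],[p[0],p[1],p[2]-.0254]]);print(a.round(1))
sub=im[130:330,190:450];cv2.imwrite("pics/w4c.png",cv2.resize(sub,None,fx=3,fy=3,interpolation=cv2.INTER_CUBIC))
E
```

```text
time_s: 7.33
position: [0.4749, 0.0636, 0.1444]
tool_rot: [[-0.992, 0.123, 0.001], [0.123, 0.992, 0.001], [-0.0, 0.001, -1.0]]
ft_force: [0.4, -0.4, -0.1]
grip_width: 0.0104
gripper_force: 60.1
time_s: 7.58
position: [0.4756, 0.0591, 0.1442]
tool_rot: [[-0.992, 0.129, 0.0], [0.129, 0.992, -0.0], [-0.0, -0.0, -1.0]]
ft_force: [0.8, 0.3, -0.2]
grip_width: 0.0104
gripper_force: 60.1
172.58924394759987 [0.47558885 0.05910987 0.14420562] [-0.1099898   0.02697567  0.8801653 ]
[[319.3 209.1]
 [319.6 220.6]
 [319.  252.4]
 [318.3 240. ]]
```

View pics/w4c.png

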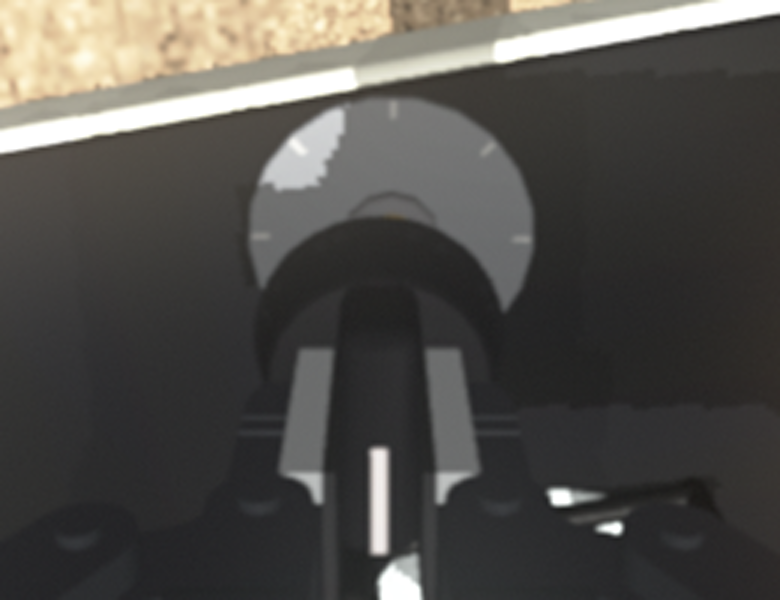

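The knob is held square: its bar is vertical with the pointer at crop x=378, y 450–553. Its base spans x 254–505 and the ring x 250–534. I compute the lateral offset between knob and valve from these.

```bash
python3 - <<'E'
from h import *
d=np.load("w4.npz");c=optics.calibration("wrist");c["T"]=d["T"];p=d["p"];R=d["R"]
o=lambda x,y:[190+(x+.5)/3-.5,130+(y+.5)/3-.5]
zb=p[2]-.0254
rel=lambda W:((W-p)@R*1000).round(1).tolist()
print("near base",rel(px2w(c,[o(380,218)],zb)),"line",rel(px2w(c,[o(378,450),o(378,553)],zb+.04)),"sides",rel(px2w(c,[o(254,335),o(505,335)],zb+.01)))
r=px2w(c,[o(250,232),o(534,232),o(392,97)],.0565);print("ring",rel(r),r.round(4).tolist())
print("pred ring",rel(np.array([[.4801,.0596,.0565]])))
im=cv2.imread("pics/w4.png")
# pads
print("bar gap px", rel(px2w(c,[o(333,400),o(425,400)],p[2]+.01)))
# refit ring: gray contour vs dark deck, upper arc
g=im.max(2);m=(g>72).astype(np.uint8)
ct=[]
for y in range(168,222):
    for xs,st in ((range(255,300),1),(range(385,340,-1),-1)):
        row=g[y,list(xs)].astype(float);gr=np.diff(row);k=gr.argmax();
        if gr[k]>12: ct.append((xs[k]+.5*st,y))
P=px2w(c,ct,.0565)[:,:2]
for _ in range(4):
    s=np.linalg.lstsq(np.c_[2*P,np.ones(len(P))],(P**2).sum(1),rcond=None)[0];r=np.sqrt(s[2]+s[:2]@s[:2]);e=abs(np.hypot(*(P-s[:2]).T)-r);P=P[e<max(.0012,np.median(e)*2)]
print(len(P),s[:2],r)
E
```

```text
near base [[21.2, -1.0, 25.4]] line [[-0.0, -1.4, -14.6], [-17.1, -1.4, -14.6]] sides [[3.9, -22.1, 15.4], [3.8, 19.9, 15.4]]
ring [[-2.8, -31.7, 87.7], [-2.9, 35.4, 87.7], [29.5, 1.7, 87.7]] [[0.4743, 0.0273, 0.0565], [0.483, 0.0938, 0.0565], [0.4466, 0.0646, 0.0565]]
pred ring [[-4.4, 1.1, 87.7]]
bar gap px [[5.4, -7.8, -10.0], [5.3, 5.4, -10.0]]
106 [0.47993051 0.06008402] 0.03374120339670721
```

```bash
python3 -m jog '[{"linear":[-0.1,0.065,0],"roll":0},{"linear":[0,0,0.4],"roll":0},{"linear":[0,0,0.4],"roll":0},{"linear":[0,0,0.1],"roll":0},{"linear":[0,0,0],"roll":0},{"linear":[0,0,0],"roll":0},{"linear":[0,0,0],"roll":0}]'
python3 -m jog '[{"linear":[0,0,0.05],"roll":0},{"linear":[0,0,0.05],"roll":0},{"linear":[0,0,0.05],"roll":0},{"linear":[0,0,0.05],"roll":0},{"linear":[0,0,0],"roll":0}]'
```

```text
time_s: 8.22
position: [0.4802, 0.062, 0.1089]
tool_rot: [[-0.992, 0.129, 0.001], [0.129, 0.992, -0.0], [-0.001, 0.0, -1.0]]
ft_force: [1.0, 0.1, -0.3]
grip_width: 0.0101
gripper_force: 60.1
time_s: 8.63
position: [0.4795, 0.0623, 0.0998]
tool_rot: [[-0.992, 0.129, -0.001], [0.129, 0.992, 0.0], [0.001, -0.0, -1.0]]
ft_force: [-0.2, 0.1, -1.8]
grip_width: 0.0104
gripper_force: 60.1
```

There is no resistance with the underside already about 4.6 mm below the tip, so it is going on. I continue.

```bash
python3 -m jog '[{"linear":[0,0,0.05],"roll":0},{"linear":[0,0,0.05],"roll":0},{"linear":[0,0,0.05],"roll":0},{"linear":[0,0,0.05],"roll":0},{"linear":[0,0,0],"roll":0},{"linear":[0,0,0],"roll":0}]'
python3 -m jog '[{"linear":[0,0,0.05],"roll":0},{"linear":[0,0,0.05],"roll":0},{"linear":[0,0,0],"roll":0},{"linear":[0,0,0],"roll":0}]'
```

```text
time_s: 9.13
position: [0.4796, 0.0623, 0.092]
tool_rot: [[-0.992, 0.129, -0.0], [0.129, 0.992, 0.0], [0.0, -0.0, -1.0]]
ft_force: [0.7, -0.3, -0.2]
grip_width: 0.0107
gripper_force: 60.1
time_s: 9.47
position: [0.4798, 0.0622, 0.0883]
tool_rot: [[-0.992, 0.129, 0.0], [0.129, 0.992, -0.0], [-0.0, 0.0, -1.0]]
ft_force: [-0.9, -0.6, 4.3]
grip_width: 0.0099
gripper_force: 60.5
```

Home at z=0.0883 with 4.3 N, matching the spring preload. Now I press in about 5 mm.

```bash
python3 -m jog '[{"linear":[0,0,0.05],"roll":0},{"linear":[0,0,0.05],"roll":0},{"linear":[0,0,0.04],"roll":0},{"linear":[0,0,0],"roll":0},{"linear":[0,0,0],"roll":0},{"linear":[0,0,0],"roll":0}]'
```

```text
time_s: 9.97
position: [0.4798, 0.0622, 0.083]
tool_rot: [[-0.992, 0.129, 0.001], [0.129, 0.992, -0.0], [-0.001, -0.0, -1.0]]
ft_force: [-2.0, 0.2, 8.5]
grip_width: 0.0102
gripper_force: 61.2
```

```bash
python3 -m jog '[{"linear":[0,0,0],"roll":0},{"linear":[0,0,0],"roll":0},{"linear":[0,0,0],"roll":0},{"linear":[0,0,0],"roll":0},{"linear":[0,0,0],"roll":0},{"linear":[0,0,0],"roll":0}]'; python3 - <<'E'
from h import *
im=optics.get_image("wrist")[:,:,::-1];cv2.imwrite("pics/w5c.png",cv2.resize(im[130:330,190:450],None,fx=3,fy=3))
E
```

```text
time_s: 10.47
position: [0.4798, 0.0623, 0.083]
tool_rot: [[-0.992, 0.129, 0.001], [0.129, 0.992, -0.0], [-0.001, -0.0, -1.0]]
ft_force: [-0.5, 0.0, 8.4]
grip_width: 0.0103
gripper_force: 61.2
```

View pics/w5c.png

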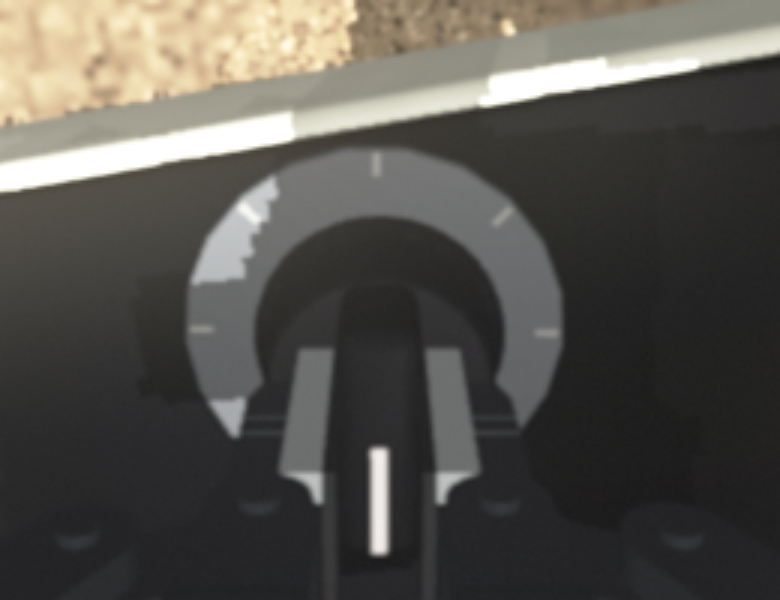

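The knob sits concentric on the ring: base x 254–505 within ring x 187–562. It is low on the deck, and the pointer (378, 450–553) lines up with the dial. I hand in.

```bash
python3 -c "
from rig import env; print(env.close_job())"
```

```text
the job is handed in; nothing more can be done
None
```

The black knob is on the bare left shaft with its pointer in line with the white mark, pressed in about 5 mm (8.4 N back from the spring) and still gripped at about 61 N. The job was handed in at about 10.5 s, and the hand-in returned no verdict.

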